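# Check a jar on the beam scale: load the weight bar, release the beam, arrest it again

## Robot

A 6-joint arm with a two-finger parallel gripper is mounted at the origin on a cart in front of the work surface, level with it; the furniture and walls round the work are solid. World frame = base frame: x ahead of the robot, y to its left, z up, the work surface at z = 0. Lengths are in m, angles in rad, forces in N, time in s.
With the tool pointing down it reaches from about 0.35 to 0.975 m from the base axis. Payload 7.1 kg.
Tool frame: the origin (TCP) lies at the very end of the fingers, on their centre line; the grasp point (between the pads) lies 19 mm behind it; z points along the fingers, y is the line along which they close (so a half turn about z gives the same grasp; the last joint's range is limited). The gripper opens to 88 mm and grips with 3 to 60 N. Pads are 20 mm wide; open, the fingers measure 115 mm over their backs; the gripper's body (75 mm by 178 mm) begins 61 mm behind the grasp point.
Start: joints at [1.264, 0.423, 1.63, -0, 1.089, -0.019], TCP at [0.177, 0.599, 0.223] pointing down, gripper open.
Joint ranges: [-3, 3], [-0.9, 2.11], [0.09, 2.58], [-1.31, 4.45], [0.11, 2.69], [-2.54, 2.54]. Speed limits (rad/s): [2.39, 2.39, 3.01, 3.14, 3.14, 3.14].

## Interface

Orientations are given as a unit quaternion [x, y, z, w].
In Python, from bench import r gives the robot as it stands. The module is installed in compiled form; this text tells all that it offers.
- The arm moves only by the shell command python3 -m inch 'ROWS' [FORCE]. ROWS is JSON, one flat list of numbers, 7 for each row, row after row: the turn, a rotation vector about the tool's x, y, z in rad, then the shift along the tool's x, y, z in cm, then the closure in counts, from 0 (fully open) to 255 (shut). A call has 1 to 5 rows; each row is the pose to reach, as a shift and turn from the pose commanded when the call began, along the tool's axes at that moment; what a row does not reach only later rows make up. A row lasts 1/12 s, in which the tool goes at most 41.7 mm and 7.16 degrees, less where a joint would pass 70% of its speed; a pose out of reach is approached as far as the arm can. A call with a gripper value outside its range is refused whole. The fingers move at their own pace and stop on an object; FORCE is the grip in N (left out, the last holds). Time passes only in rows, so rows that repeat a pose let the fingers close. It gives the time, the measured TCP pose, the force, the opening and the grip force at its end, in the units of the state.
- r.observe(): the state, without advancing time (a new reading comes with each control period).
- r.capture(name): name is "side" or "top"; returns a dict with "pixels" (420x560x3 uint8, red, green, blue), "fx", "fy", "cx", "cy" (pixels), "dist" ([k1, k2, p1, p2, k3] as OpenCV has them; the pictures are not rectified), "R" (3x3) and "t" (3): a world point X has camera coordinates R X + t. Camera axes: x right, y down, z forward; pixel columns grow to the right and rows downward; lengths in m; the calibration is good to about 2 mm. A picture is of the moment at which its call begins. There is no depth.
- r.close_job(): hands the job in; it is judged then, once.
The state is a dict: "time": time; "joint_positions": joint angles; "qvel": joint speeds; "effort": joint torques, N m; "eef_pos": TCP position; "tool_rot": TCP orientation; "contact_force": force on the tool from outside, world axes, zero at the start; "wrist_torque": the same for the moment, N m; "opening": finger opening in m; "finger_force": force on a finger pad.
Only numpy, scipy, OpenCV 4.12 (cv2) and the standard library are available. Lean on these libraries where they do the work, as an engineer would, in place of code of your own. Each camera call takes 0.05 s, during which the arm holds its last target. There are 200 camera calls.

## Task

With the beam of the kitchen scale still arrested, take the steel weight bar out of its wooden sleeve and slide it nose first into the tube at the end of the beam, fully home against the stop hidden inside, and let go. Only then swing the arrest lever all the way over to release the beam, keep your hands off and let it settle level for about two seconds, then swing the lever all the way back to arrest it again. Leave the bar home, the jar standing in the pan and the other things where they are.

Things in the scene. Friction and masses are not known exactly. Their poses are not given: they have to be found in the camera images.
- scale: Beam scale, fixed. White base 150 x 200 x 22 mm (x, y, z); origin under its middle, z up. -x (lever) faces the robot, -y is the tube end, +y the pan end. Two cheeks at the middle (x within 34 mm, y within 17 mm, 106 mm high, pins to 130 mm) carry the beam's pivot 90 mm above the worktop. Two posts 65 mm either side of the pivot hold the beam from below while arrested.
- beam (a joint): Tilt of the beam in rad: 0 level, positive = tube end down, limits -0.10 and 0.10. Arrested, it stands at 0. Released, it floats on a light damped spring and settles in about 1 s: level only if the bar is fully home, wherever the stop is (jar and bar then balance); each mm short of it tips it about 0.006 rad, tube end down.
- tube_mouth (a point): Centre of the mouth of the square tube, 130 mm from the pivot, 90 mm above the worktop; y points along the beam into the tube, z up. Inside 22 wide, 26 high, walls 3, 100 long outside; an 8 mm flared lead-in before the mouth (36 x 40 mm). A rigid stop, unseen, lies 55 to 75 mm in, elsewhere each time, felt as sudden resistance; until then the bar (2 mm play each side) runs almost freely.
- pan (a point): Centre of the floor of the round steel pan (88 mm across, rim 10 mm high) on the beam's +y end.
- arrest_lever (a joint): Angle of the arrest lever in rad: 0 = beam arrested, 1.2 = fully released (both are end stops). It stays where it is left; turning takes about 0.15 Nm. The posts drop 10 mm per rad, evenly, 12 mm over the whole swing.
- lever_pivot (a point): Axis of the arrest lever on the front of the base, 36 mm above the worktop. The axis lies along the scale's x axis (this point's axes are the scale's).
- lever_knob (a point): Centre of the lever's black knob, a cylinder 16 mm in diameter, 24 mm long, lying along the scale's x, 75 mm from the pivot on an 8 mm arm. At joint value a it stands 75 mm x sin(a - 0.6) along the scale's y and 75 mm x cos(a - 0.6) above the pivot: leaning to the tube end when arrested, to the pan end when released.
- sleeve: Wooden storage sleeve, fixed to the worktop, 40 x 68 x 42 mm, closed on all sides but the mouth; origin at worktop level under the mouth, its y axis points out of the mouth along the bar. Its inside is 24 mm wide and 26 mm high, floor 10 mm above the worktop; it covers the bar's tail half.
- weight_bar: Loose steel bar 18 wide (x), 120 long (y), 22 mm high (z), 0.18 kg; origin under its middle, nose at +y: its last 8 mm stepped to 14 x 18 mm; two dark grooves at the tail. Starts level, nose half out of the sleeve, tail half inside, underside 10 mm up. Home, only the tail's last 45 to 65 mm stay outside the tube: draw it out by the nose, put it down, take it again by the tail.
- bar_nose (a point): Centre of the bar's nose end face (60 mm ahead of its middle, 11 mm above its underside).
- bar_tail (a point): Centre of the bar's tail end face.
- coffee_jar: Loose small dark jar with a cream cap, 45 mm in diameter, 92 mm high, 0.16 kg, standing in the pan; origin at the middle of its underside. It is the load being checked and stays there.
- tea_carton: Bystander: dark cube-like carton 71 x 73 x 81 mm behind the scale, origin under its middle. Not to be disturbed.
- flat_carton: Bystander: small flat carton 92 x 55 x 40 mm lying on the far right of the worktop, origin under its middle. Not to be disturbed.
- biscuits: Bystander: biscuit pack 48 x 108 x 89 mm at the front left, origin under its middle. Not to be disturbed.
Not all that is in view belongs to the job. Of the things like the weight_bar, leave any that is orange; of the rest the larger one is meant.

How it is judged:
By the outcome, as a careful person would: the job done as asked, in the order asked, and still so for the second after the job is handed in, with the robot touching nothing.
It also fails if it takes over 67 s, if anything falls off the work surface, if the arm or the gripper's body presses on something with over 40 N, if the wrist force passes 120 N, or if a joint passes its speed limit or range.

## Working session

There is one attempt and no reset: what is moved stays moved. The work goes in short steps, Python scripts to look and compute and a shell command to move; the robot and the scene stay as the last step left them, time stands still between calls to the robot, and variables do not carry over. Pictures are saved under pics/ and viewed, at most 10 in all, crops included, and the job is handed in when it is done.

```bash
mkdir -p pics
python3 - <<'E'
from bench import r
import cv2,json,numpy as np
for n in("side","top"):
    c=r.capture(n); cv2.imwrite(f"pics/{n}0.png",cv2.cvtColor(np.array(c["pixels"]),cv2.COLOR_RGB2BGR))
    print(n,c["fx"],c["fy"],c["cx"],c["cy"],c["dist"],np.round(c["R"],4).tolist(),np.round(c["t"],4).tolist())
print(r.observe())
E
```

```text
side 492.1425309535485 492.1425309535485 270.4640272761156 209.72917060734005 [-0.03973568  0.          0.          0.          0.        ] [[0.9477, -0.3189, -0.0078], [-0.1693, -0.4822, -0.8595], [0.2704, 0.8159, -0.5111]] [-0.5285, 0.1274, 1.0573]
top 432.0134801081459 432.0134801081459 280.33328743482247 213.2041202455907 [-0.0352151  0.         0.         0.         0.       ] [[0.0114, -0.9999, -0.0028], [-0.9936, -0.011, -0.1127], [0.1126, 0.004, -0.9936]] [-0.0743, 0.5453, 1.1076]
{'time': 0.1, 'joint_positions': array([ 1.26401309e+00,  4.23755524e-01,  1.63055873e+00,  2.26353033e-05,
        1.08858487e+00, -1.89812974e-02]), 'qvel': array([-0.00155643, -0.00169841, -0.00403427,  0.00039548, -0.00225199,
       -0.00144536]), 'effort': array([ 7.29930071e-05, -5.45613205e+01, -2.74322551e+01,  6.46150019e-02,
        1.87630806e-02, -3.61062212e-05]), 'eef_pos': array([0.17722015, 0.59886011, 0.22200653]), 'tool_rot': array([ 1.43410013e-01,  9.89663145e-01, -6.42962889e-04, -1.15821487e-04]), 'contact_force': array([ 0.07489659, -0.09846815, -0.78516853]), 'wrist_torque': array([ 0.0270875 , -0.03164222,  0.01050386]), 'finger_force': 0.0, 'opening': 0.08802971400278085}
```

View pics/top0.png

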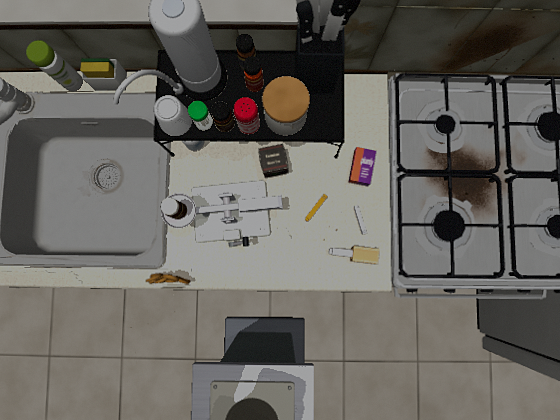

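View pics/side0.png

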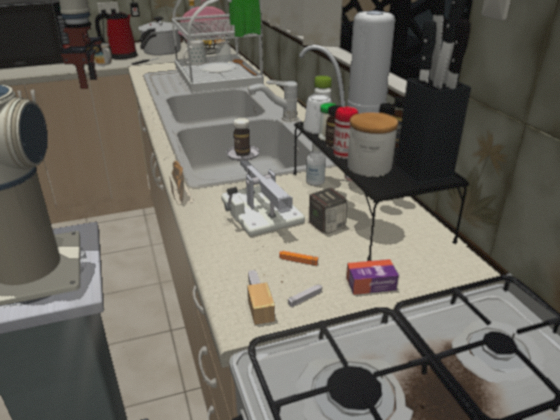

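Top view: the candidates are the grey bar in the wooden sleeve (340,252; sleeve at 365,254), a loose small grey bar (361,220) and an orange bar (317,207). I choose the one in the sleeve: it isn't orange and is the larger one (about 60 mm visible, the other half hidden). The scale is at (232,212), the tube end at (283,202), the knob at (246,241) and the jar at (178,208). I'll check with one close crop.

```bash
cat > h.py <<'E'
import numpy as np, cv2
from bench import r
from scipy.spatial.transform import Rotation as Ro
def cap(n):
    c=r.capture(n); c["pixels"]=np.array(c["pixels"]); c["K"]=np.array([[c["fx"],0,c["cx"]],[0,c["fy"],c["cy"]],[0,0,1]])
    c["R"]=np.array(c["R"]);c["t"]=np.array(c["t"]); return c
def ray(c,uv):
    p=cv2.undistortPoints(np.array(uv,float).reshape(-1,1,2),c["K"],np.array(c["dist"])).reshape(-1,2)
    d=np.c_[p,np.ones(len(p))]@c["R"]; return -c["R"].T@c["t"],d
def onz(c,uv,z):
    o,d=ray(c,uv); return o+d*((z-o[2])/d[:,2])[:,None]
def proj(c,X): return cv2.projectPoints(np.array(X,float).reshape(-1,3),cv2.Rodrigues(c["R"])[0],c["t"],c["K"],np.array(c["dist"]))[0].reshape(-1,2)
def tri(c1,u1,c2,u2):
    o1,d1=ray(c1,u1);o2,d2=ray(c2,u2);d1=d1[0];d2=d2[0]
    s=np.linalg.lstsq(np.c_[d1,-d2],o2-o1,rcond=None)[0]; a=o1+s[0]*d1;b=o2+s[1]*d2
    return (a+b)/2,np.linalg.norm(a-b)
def crop(c,x0,y0,x1,y1,f): return cv2.resize(cv2.cvtColor(c["pixels"][y0:y1,x0:x1],cv2.COLOR_RGB2BGR),None,fx=f,fy=f,interpolation=cv2.INTER_CUBIC)
E
python3 - <<'E'
from h import *
t=cap("top");s=cap("side")
a=crop(t,160,170,385,275,3.5); b=crop(s,215,145,345,330,1.0)
cv2.imwrite("pics/c1.png",crop(t,160,170,388,275,3.5))
cv2.imwrite("pics/c2.png",crop(s,215,150,350,325,3.4))
hsv=cv2.cvtColor(t["pixels"],cv2.COLOR_RGB2HSV)
m=((hsv[...,0]<25)&(hsv[...,0]>10)&(hsv[...,1]>90)).astype(np.uint8);
for k in cv2.findContours(m,0,1)[0]:
    if cv2.contourArea(k)>60: print("wood/orange",cv2.minAreaRect(k))
E
```

```text
wood/orange ((167.5, 278.0), (10.0, 43.0), 90.0)
wood/orange ((363.5, 253.0), (14.0, 27.0), 90.0)
wood/orange ((315.6000061035156, 207.30003356933594), (4.823818683624268, 31.837202072143555), 37.87498474121094)
wood/orange ((471.0660400390625, 190.48114013671875), (39.093502044677734, 26.409832000732422), 2.4895529747009277)
wood/orange ((468.5, 160.0), (18.0, 35.0), 90.0)
wood/orange ((285.2500305175781, 98.74999237060547), (46.66904830932617, 45.961936950683594), 45.0)
wood/orange ((96.5, 69.5), (15.0, 33.0), 90.0)
wood/orange ((359.6448669433594, 27.26207160949707), (30.726831436157227, 13.868596076965332), 4.763641834259033)
wood/orange ((489.8959045410156, 40.82994842529297), (139.02662658691406, 66.63229370117188), 0.716159999370575)
wood/orange ((462.81024169921875, 8.613417625427246), (7.553895950317383, 32.78390121459961), 79.11447143554688)
```

View pics/c1.png

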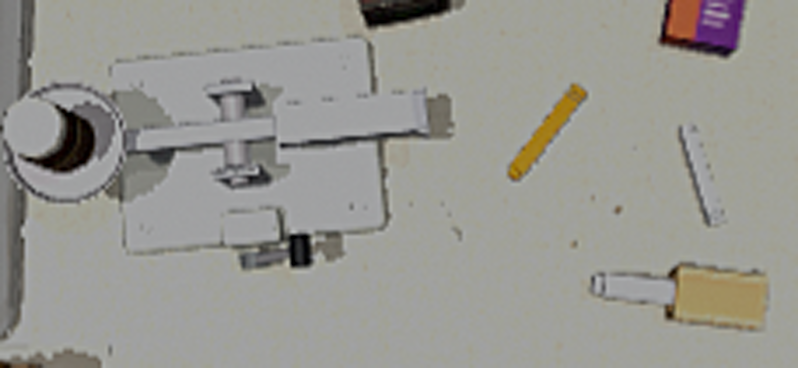

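View pics/c2.png

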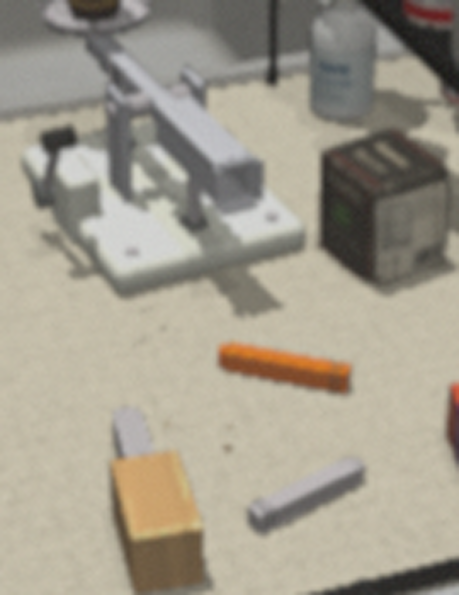

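Crop c1 confirms it: the bar half out of the sleeve has its nose at c1 (592,285), i.e. full (329,251), and the loose grey bar is clearly smaller. The scale's base corners, tube (278..425, 92..146) and knob (300,250) are all clear. c2 shows the open tube mouth at c2 (241,183).

Run:
```python
from h import *
t=cap("top");s=cap("side")
f=lambda L:[[160+(u+.5)/3.5-.5,170+(v+.5)/3.5-.5] for u,v in L]
g=lambda L:[[215+(u+.5)/3.4-.5,150+(v+.5)/3.4-.5] for u,v in L]
P=lambda n,L,z:print(n,np.round(onz(t,f(L),z)*1000,1).tolist())
P("bar nose/junction",[(590,285),(672,291)],.030)
P("sleeve top",[(680,265),(768,275),(764,328),(672,318)],.042)
b=onz(t,f([(112,62),(370,38),(388,226),(127,253)]),.022)
print("base",np.round(b*1000,1).tolist(),b.mean(0), np.degrees(np.arctan2(*( (b[0]-b[1])+(b[3]-b[2]))[[1,0]])))
P("tube top mouth",[(427,92),(427,133)],.108); P("tube inner",[(278,103),(280,146)],.106)
P("pivot pin",[(233,120)],.1)
print("mouth tri",tri(t,f([(427,113)]),s,g([(241,183)])))
print("knob",tri(t,f([(301,250)]),s,g([(58,139)])))
P("knob",[(301,250)],.098)
```

```text
bar nose/junction [[448.0, -194.3, 30.0], [444.2, -255.5, 30.0]]
sleeve top [[463.2, -259.6, 42.0], [456.4, -324.8, 42.0], [417.4, -321.3, 42.0], [424.1, -253.5, 42.0]]
base [[614.1, 170.3, 22.0], [634.8, -27.0, 22.0], [491.0, -42.8, 22.0], [468.3, 153.9, 22.0]] [0.55204317 0.06362633 0.022     ] 96.27989158342986
tube top mouth [[580.2, -71.2, 108.0], [551.1, -71.5, 108.0]]
tube inner [[571.6, 33.9, 106.0], [541.0, 31.8, 106.0]]
pivot pin [[559.9, 66.2, 100.0]]
mouth tri (array([ 0.56867224, -0.07166345,  0.09256989]), np.float64(0.002484052330533974))
knob (array([0.4684961 , 0.01611026, 0.09896225]), np.float64(0.00012023865972167972))
knob [[468.5, 16.2, 98.0]]
```

```bash
cat > st.py <<'E'
from h import *
import sys
o=r.observe(); R=Ro.from_quat(o["tool_rot"]).as_matrix()
print("t",o["time"],"pos",np.round(o["eef_pos"]*1000,1),"xang",round(np.degrees(np.arctan2(R[1,0],R[0,0])),2),"tilt z",np.round(R[:,2],3),"F",np.round(o["contact_force"],1),"open",round(o["opening"]*1000,1),"ff",o["finger_force"],"q",np.round(o["joint_positions"],2))
if len(sys.argv)>3:
    g=np.array([float(v) for v in sys.argv[1:4]])/1000-o["eef_pos"]
    print("shift cm",np.round(R.T@g*100,2))
    if len(sys.argv)>4: print("turn z", round(-np.radians(float(sys.argv[4]))+np.arctan2(R[1,0],R[0,0]),4))
E
python3 -m inch '[0,0,0.12,-3.2,-2.2,-0.6,0,0,0,0.24,-6.4,-4.4,-1.2,0,0,0,0.36,-9.6,-6.6,-1.8,0,0,0,0.48,-12.8,-8.8,-2.4,0,0,0,0.6,-16,-11,-3,0]'
python3 st.py 430 200 250 84.5
```

```text
time: 0.72
eef_pos: [0.3002, 0.4469, 0.2529]
tool_rot: [0.432, 0.902, 0.0, 0.0]
contact_force: [0.9, 0.4, 0.2]
opening: 0.0875
finger_force: 0.0
t 0.7167 pos [300.2 446.9 252.9] xang 128.83 tilt z [ 0. -0. -1.] F [0.9 0.4 0.2] open 87.5 ff 0.0 q [ 0.96  0.26  1.79 -0.    1.09  0.28]
shift cm [-27.37  -5.37   0.3 ]
turn z 0.7737
```

```bash
python3 -m inch '[0,0,0.12,-3.7,-0.7,0,20,0,0,0.24,-7.4,-1.4,0,40,0,0,0.36,-11.1,-2.1,0,60,0,0,0.48,-14.8,-2.8,0,80,0,0,0.6,-18.5,-3.5,0,110]' >/dev/null
python3 st.py 446.5 -227 120 84.5
```

```text
t 1.1333 pos [389.7 281.1 252.9] xang 94.43 tilt z [ 0.  0. -1.] F [ 0.7  0.5 -0.8] open 57.9 ff 0.0 q [ 0.6   0.17  1.91 -0.    1.06  0.52]
shift cm [-51.1    1.74  13.28]
turn z 0.1732
```

```bash
python3 -m inch '[0,0,0.035,-4,0.1,0,110,0,0,0.07,-8,0.2,0,110,0,0,0.105,-12,0.4,0,110,0,0,0.14,-16,0.6,0,110,0,0,0.173,-20,0.7,0,110]' >/dev/null
python3 -m inch '[0,0,0,-4,0,0,110,0,0,0,-8,0,0,110,0,0,0,-12,0,0.5,110,0,0,0,-16,0,2.5,110,0,0,0,-19.5,0,4.5,110]' >/dev/null
python3 st.py 446.5 -227 120 84.5
```

```text
t 1.9667 pos [ 395.8 -110.9  209.3] xang 84.83 tilt z [ 0.004 -0.001 -1.   ] F [ 0.8  0.6 -0.4] open 49.8 ff 0.0 q [-0.3   0.12  2.09 -0.    0.92 -0.21]
shift cm [-11.09   6.06   8.96]
turn z 0.0057
```

```bash
python3 -m inch '[0,0,0.005,-3,1.5,2,110,0,0,0.005,-6,3,4,110,0,0,0.005,-9,5,7,110,0,0,0.005,-11,6,9,110,0,0,0.005,-11,6,9,110]' >/dev/null
python3 st.py 446.5 -227 60 84.5
python3 - <<'E'
from h import *
t=cap("top"); cv2.imwrite("pics/c3.png",crop(t,290,200,400,282,7))
E
```

```text
t 2.3833 pos [ 445.3 -226.6  114.6] xang 84.4 tilt z [-0.003  0.001 -1.   ] F [-0.5  0.3  0.6] open 50.2 ff 0.0 q [-0.49  0.41  1.98 -0.    0.76 -0.4 ]
shift cm [-0.04  0.14  5.46]
turn z -0.0017
```

View pics/c3.png

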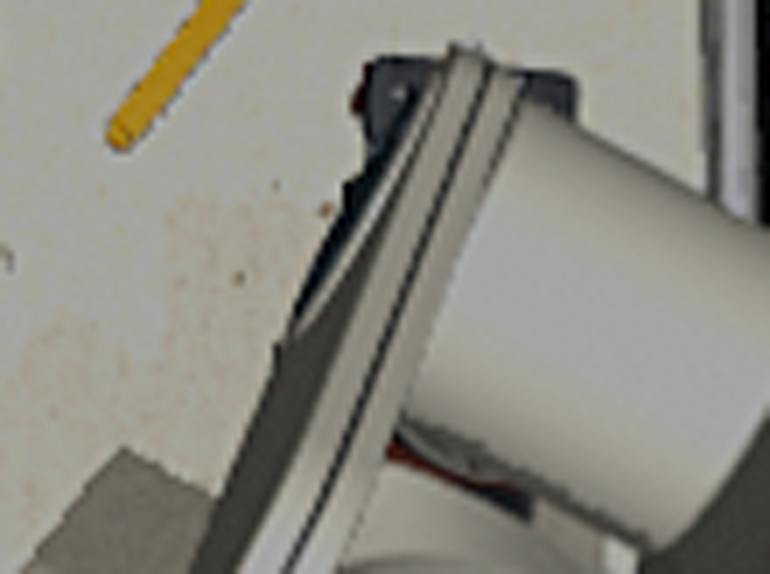

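The arm hides the spot in the top view, so I'll descend to just above the bar and check from the side.

```bash
python3 -m inch '[0,0,0,0,0.1,2.5,110,0,0,0,0,0.1,5,110,0,0,0,0,0.1,7,110,0,0,0,0,0.1,7.4,110,0,0,0,0,0.1,7.4,110]' >/dev/null
python3 st.py 446.5 -227 6 84.5
python3 - <<'E'
from h import *
t=cap("side"); cv2.imwrite("pics/c4.png",crop(t,200,220,320,330,5))
E
```

```text
t 2.85 pos [ 445.5 -222.6   44.4] xang 84.6 tilt z [-0.002  0.001 -1.   ] F [-0.1 -0.2  0.3] open 50.2 ff 0.0 q [-0.49  0.53  2.    0.    0.61 -0.39]
shift cm [-0.43  0.15  3.84]
turn z 0.0017
```

View pics/c4.png

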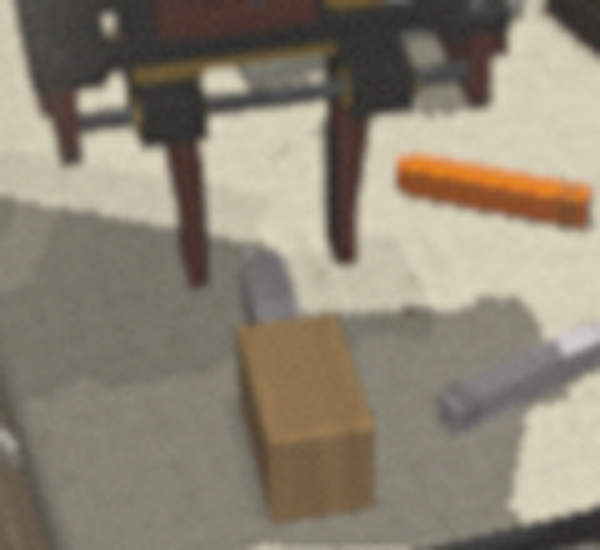

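Side view: the fingers (tips at crop (195,280) and (345,258)) straddle the bar nose at (268,275). I'll go down and grip.

```bash
python3 -m inch '[0,0,0,-0.4,0.1,1.5,110,0,0,0,-0.4,0.1,3,110,0,0,0,-0.4,0.1,3.8,110,0,0,0,-0.4,0.1,3.8,110,0,0,0,-0.4,0.1,3.8,150]' 30 >/dev/null
python3 -m inch '[0,0,0,0,0,0,255,0,0,0,0,0,0,255,0,0,0,0,0,0,255,0,0,0,0,0,0,255,0,0,0,0,0,0,255]' 30
python3 st.py 446.5 -227 6 84.5
```

```text
time: 3.73
eef_pos: [0.4469, -0.2278, 0.0069]
tool_rot: [0.74, 0.673, 0.0, 0.0]
contact_force: [-1.3, 1.7, 4.0]
opening: 0.0178
finger_force: 30.0
t 3.7333 pos [ 446.9 -227.8    6.9] xang 84.56 tilt z [ 0. -0. -1.] F [-1.3  1.7  4. ] open 17.8 ff 29.978249967098236 q [-0.5   0.61  2.   -0.    0.53 -0.4 ]
shift cm [ 0.08 -0.05  0.09]
turn z 0.001
```

```bash
python3 -m inch '[0,0,0,0.5,0,-0.1,255,0,0,0,1.5,0,-0.1,255,0,0,0,3,0,-0.1,255,0,0,0,4.5,0,-0.1,255,0,0,0,6,0,-0.1,255]' | grep force
python3 -m inch '[0,0,0,1.5,0,0,255,0,0,0,3,0,0,255,0,0,0,4,0,0,255,0,0,0,4,0,0,255,0,0,0,4,0,0,255]' | grep force
python3 st.py
python3 - <<'E'
from h import *
t=cap("side"); cv2.imwrite("pics/c5.png",crop(t,200,190,320,310,5))
E
```

```text
contact_force: [-0.6, -0.5, -1.5]
finger_force: 30.0
contact_force: [-0.4, -0.5, -1.8]
finger_force: 30.0
t 4.5667 pos [ 456.3 -127.6    7.4] xang 84.65 tilt z [-0.  0. -1.] F [-0.4 -0.5 -1.8] open 18.2 ff 29.978752434253693 q [-0.3   0.59  2.06 -0.    0.49 -0.2 ]
```

View pics/c5.png

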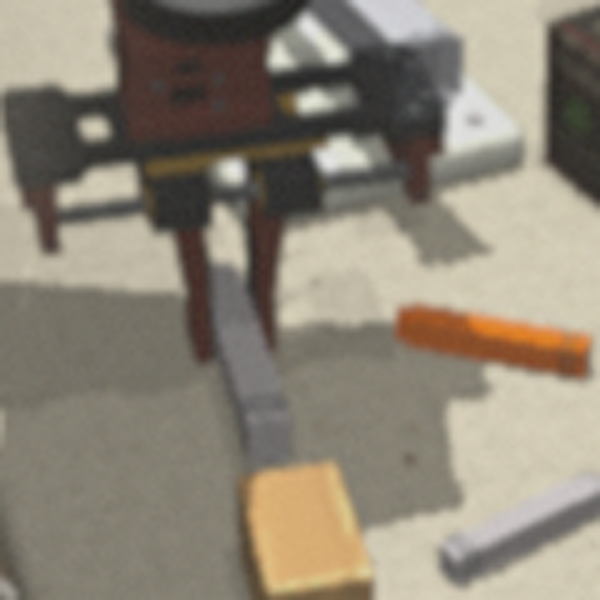

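The bar is drawn out, its grooved tail at crop (268,405) clear of the sleeve. I'll lower it, release it and shift to the tail.

```bash
python3 -m inch '[0,0,0,0,0,0.3,255,0,0,0,0,0,0.55,255,0,0,0,0,0,0.55,255,0,0,0,0,0,0.55,180,0,0,0,0,0,0.55,110]' | grep force
python3 -m inch '[0,0,0,0,0,0,110,0,0,0,0,0,0,110,0,0,0,0,0,-3,110,0,0,0,0,0,-6,110,0,0,0,-2,0,-8,110]' | grep force
python3 -m inch '[0,0,0,-2,0,0,110,0,0,0,-5,0,0,110,0,0,0,-6,0,0,110,0,0,0,-6,0,0,110,0,0,0,-6,0,0,110]' | grep force
python3 st.py
python3 - <<'E'
from h import *
t=cap("side"); cv2.imwrite("pics/c6.png",crop(t,210,200,310,300,6))
E
```

```text
contact_force: [0.0, -0.2, -0.2]
finger_force: 0.0
contact_force: [0.7, -0.4, -1.2]
finger_force: 0.0
contact_force: [0.6, -0.2, -0.3]
finger_force: 0.0
t 5.8667 pos [ 448.2 -207.7   81.8] xang 84.46 tilt z [-0.001  0.001 -1.   ] F [ 0.6 -0.2 -0.3] open 50.1 ff 0.0 q [-0.46  0.46  2.    0.    0.68 -0.36]
```

View pics/c6.png

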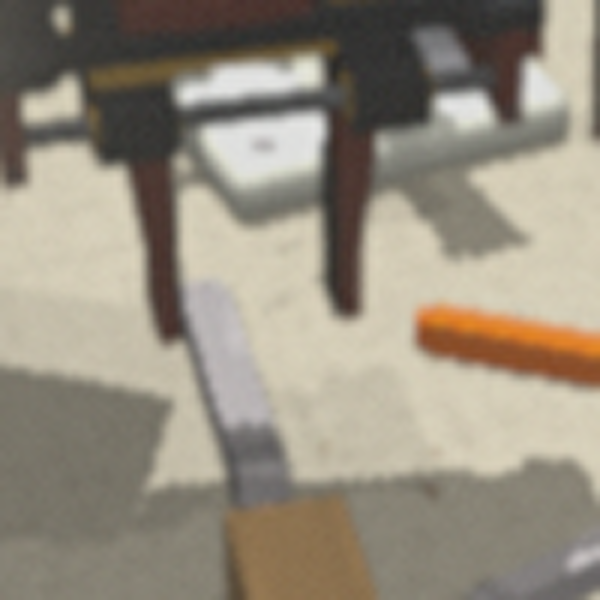

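```bash
python3 - <<'E'
from h import *
s=cap("side")
g=lambda L:[[210+(u+.5)/6-.5,200+(v+.5)/6-.5] for u,v in L]
p=onz(s,g([(209,284),(210,300),(263,488),(232,300),(290,490)]),.022)*1000
print(np.round(p,1).tolist())
for a,b in((1,2),(3,4)): d=p[a]-p[b]; print(np.degrees(np.arctan2(d[1],d[0])))
E
python3 st.py 447.3 -205 3 84.5
```

```text
[[461.3, -106.8, 22.0], [458.9, -116.7, 22.0], [445.7, -226.3, 22.0], [466.5, -119.3, 22.0], [453.9, -230.2, 22.0]]
83.16553384661842
83.55600593586581
t 5.9667 pos [ 448.2 -206.8   81.6] xang 84.57 tilt z [-0.001  0.001 -1.   ] F [-0.1 -0.1  0.7] open 50.2 ff 0.0 q [-0.46  0.46  2.    0.    0.68 -0.36]
shift cm [ 0.17 -0.1   7.86]
turn z 0.0012
```

```bash
python3 -m inch '[0,0,0.01,-0.5,-0.1,2.5,110,0,0,0.01,-0.5,-0.1,5,110,0,0,0.01,-0.5,-0.1,7.2,110,0,0,0.01,-0.5,-0.1,7.8,110,0,0,0.01,-0.5,-0.1,7.8,110]' 50| grep force
python3 -m inch '[0,0,0,0,0,0,255,0,0,0,0,0,0,255,0,0,0,0,0,0,255,0,0,0,0,0,0,255,0,0,0,0,0,0,255]' 50 | grep force
python3 st.py
python3 -m inch '[0,0,0,0,0,-2,255,0,0,0,0,0,-5,255,0,0,0,0,0,-8,255,0,0,0,0,0,-8,255,0,0,0,0,0,-8,255]' 50 | grep force
python3 st.py
python3 - <<'E'
from h import *
t=cap("side"); cv2.imwrite("pics/c7.png",crop(t,180,150,320,290,4))
E
```

```text
contact_force: [0.5, -0.2, -0.0]
finger_force: 0.0
contact_force: [-0.2, 0.5, 0.5]
finger_force: 0.0
t 6.8 pos [ 447.7 -213.     4.8] xang 83.98 tilt z [ 0.001 -0.001 -1.   ] F [-0.2  0.5  0.5] open 20.5 ff 0.0 q [-0.47  0.61  2.01 -0.    0.52 -0.36]
contact_force: [-0.3, -0.9, -1.9]
finger_force: 50.0
t 7.2167 pos [ 448.3 -213.4   85.5] xang 83.98 tilt z [ 0.004 -0.002 -1.   ] F [-0.3 -0.9 -1.9] open 17.6 ff 49.998393058776855 q [-0.47  0.45  2.   -0.    0.69 -0.36]
```

View pics/c7.png

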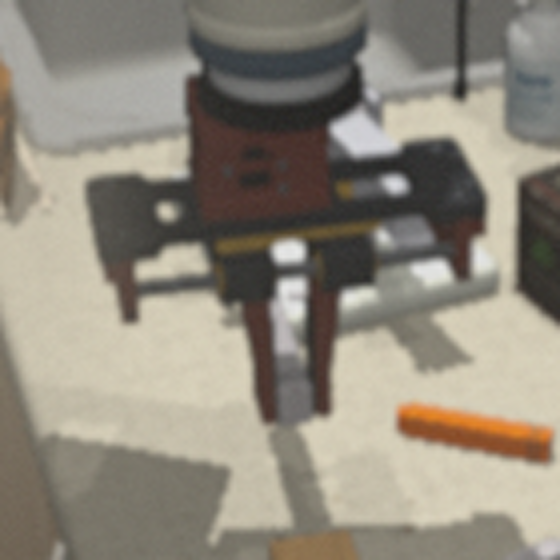

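```bash
python3 st.py 582.3 -211.7 83.8 96.3
```

```text
t 7.2667 pos [ 447.3 -212.9   84.3] xang 83.98 tilt z [ 0.001 -0.001 -1.   ] F [ 0.5  0.3 -2. ] open 17.7 ff 49.99848961830139 q [-0.47  0.46  2.   -0.    0.68 -0.36]
shift cm [ 1.53 13.42  0.06]
turn z -0.215
```

```bash
python3 -m inch '[0,0,-0.04,0.3,3,0,255,0,0,-0.09,0.6,6,0,255,0,0,-0.14,0.9,9,0,255,0,0,-0.19,1.2,12,0,255,0,0,-0.215,1.5,13.4,0,255]' | grep force
python3 -m inch '[0,0,0,0,0,0,255,0,0,0,0,0,0,255]' | grep force
python3 st.py 582.3 -211.7 83.8 96.3
python3 - <<'E'
from h import *
t=cap("side"); a=crop(t,230,150,345,270,4.5)
b=cap("top"); b=crop(b,260,160,380,240,4)
h=max(len(a),len(b)); pad=lambda i:cv2.copyMakeBorder(i,0,h-len(i),0,0,0)
cv2.imwrite("pics/c8.png",np.hstack([pad(a),pad(b)])[:,:]); print(a.shape,b.shape)
im=cv2.imread("pics/c8.png"); cv2.imwrite("pics/c8.png",cv2.resize(im,None,fx=.78,fy=.78))
E
```

```text
contact_force: [-0.1, 0.0, -1.8]
finger_force: 50.0
contact_force: [-0.2, 0.4, -2.9]
finger_force: 50.0
t 7.85 pos [ 580.9 -211.2   81.7] xang 96.31 tilt z [-0.003  0.001 -1.   ] F [-0.2  0.4 -2.9] open 17.4 ff 49.99839127063751 q [-0.37  0.6   1.72 -0.    0.83 -0.48]
shift cm [-0.06  0.13 -0.21]
turn z 0.0002
(540, 518, 3) (320, 480, 3)
```

View pics/c8.png

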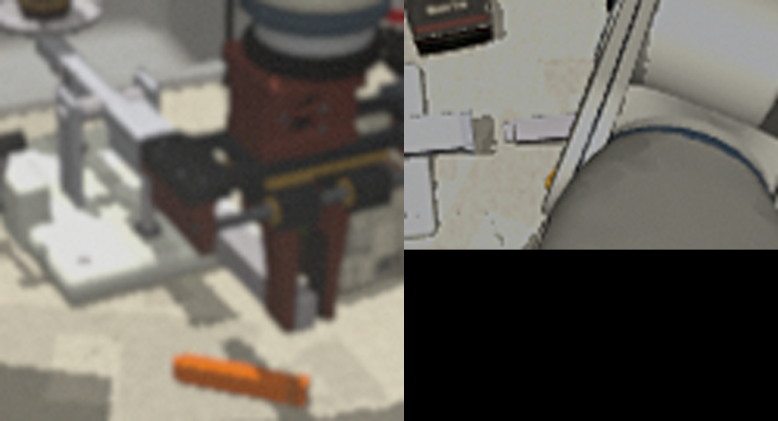

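The c8 picture (left is the side view, right the top view) shows the bar held between the fingers, with its nose at (505,131) laterally in line with the tube end at (470,131). All 10 views are used, so from here I'll check with numbers.

Run:
```python
from h import *
s=cap("side");t=cap("top");o=r.observe();R=Ro.from_quat(o["tool_rot"]).as_matrix();p=o["eef_pos"]
yd=R[:,0];xd=R[:,1]
def pt(a,l,z): # a ahead of tcp, l lateral, z rel world
    q=p+yd*a+xd*l; q[2]=z; return q
u=p[2]-.0048
for a in(10,30,50): print("side pred a",a,"bot-left",np.round(proj(s,pt(a/1e3,-.009,u)),1)[0],"top-left",np.round(proj(s,pt(a/1e3,-.009,u+.022)),1)[0],"top-right",np.round(proj(s,pt(a/1e3,.009,u+.022)),1)[0])
print("side gray rows212-246, cols 288-312"); G=cv2.cvtColor(s["pixels"],cv2.COLOR_RGB2GRAY)
for v in range(210,248): print(v,*["%3d"%x for x in G[v,288:314]])
for a in(60,90,99,107): print("top pred a",a,np.round(proj(t,[pt(a/1e3,-.009,u+.022),pt(a/1e3,.009,u+.022)]),1).tolist())
M=cv2.cvtColor(t["pixels"],cv2.COLOR_RGB2GRAY)
print("cols 270-312")
for v in range(192,212): print(v,*["%3d"%x for x in M[v,270:314]])
```

```text
side pred a 10 bot-left [307.7 239.7] top-left [308.  230.7] top-right [315.8 228.6]
side pred a 30 bot-left [303.1 234.8] top-left [303.4 225.9] top-right [311.  223.8]
side pred a 50 bot-left [298.6 230. ] top-left [298.8 221.2] top-right [306.4 219.2]
side gray rows212-246, cols 288-312
210  55  68 111 158 173 169 166 168 163 142  99  70  70  72  73  74  73  72  73  80  83  65  49  45  47  43
211  57  62  97 131 137 124 114 110 105  95  77  68  70  72  70  68  64  64  71  80  78  62  51  42  48  45
212  58  61  75  90  92  85  76  74  71  70  72  74  88  88  82  66  57  61  68  75  73  55  45  46  48  44
213  56  58  61  68  71  68  71  74  78  86 103 123 140 147 132  96  61  55  63  67  64  56  46  47  48  46
214  61  61  62  67  77  89 101 112 118 131 149 173 193 200 184 136  81  56  52  58  53  48  47  47  48  48
215  60  59  61  82 102 127 148 159 160 165 175 188 206 216 207 162  97  56  50  52  51  52  50  53  50  52
216  61  61  73  91 119 152 176 178 179 178 179 184 193 208 207 168 103  56  48  53  48  55  56  54  54  54
217  58  61  73  93 112 142 168 181 182 180 177 178 1
[... 6396 characters left out ...]
  45  50  52  68  67  61  60  74 103 107 102  93  94  94  90 126 164 162 160 160 160 162 162 161 162 163 164 161 160 154 163 162 159 160 164 167 154  56 145 171
209  81 114 117 114 116 118 122 134 133 127 126 110 112 129 120 120 121 122 129 165 160 161 162 160 161 160 162 158 156 160 160 160 161 157 159 159 156 158 163 162 116  88 172 169
210 135 174 172 172 172 167 169 172 171 172 172 173 172 168 167 165 168 168 165 158 159 159 162 162 160 160 162 159 157 161 159 161 163 160 159 159 156 161 163 152  70 130 172 166
211 172 161 162 165 162 160 160 165 164 165 166 166 164 161 161 162 164 163 156 158 158 158 161 161 159 160 162 160 160 164 160 160 163 161 160 161 159 165 162 119  66 167 168 165
```

Run:
```python
from h import *
t=cap("top");o=r.observe();R=Ro.from_quat(o["tool_rot"]).as_matrix();p=o["eef_pos"]
M=cv2.GaussianBlur(cv2.cvtColor(t["pixels"],cv2.COLOR_RGB2GRAY),(3,1),0)
def loc(q,o0=p): d=q-p; return np.round([d@R[:,0]*1000,d@R[:,1]*1000],1)
# tube body edges (z .106), flare edges (.110), bar edges (z .100)
for c in (255,260,265,270,275): 
    print(c,"gray 190-212",M[190:213,c].tolist())
for n,u,v,z in[("flare edge",280,194.7,.11),("flare edge",280,208,.11),("tube",270,195.7,.106),("tube",270,207.6,.106),("bar",302,196.8,.1),("bar",302,204.5,.1),("bar",297,198,.1),("bar",297,204.7,.1),("nose",292,201,.098),("flare end",281.3,201.5,.108)]:
    q=onz(t,[[u,v]],z)[0]; print(n,np.round(q*1000,1),loc(q))
print("mouth from base fit",loc(np.array([.5662,-.0656,0])),"flare end",loc(np.array([.5671,-.0736,0])))
print(o["eef_pos"])
```

```text
255 gray 190-212 [164, 164, 165, 165, 164, 165, 165, 160, 148, 167, 166, 165, 164, 165, 164, 165, 165, 167, 167, 134, 37, 95, 163]
260 gray 190-212 [165, 165, 165, 165, 165, 165, 165, 164, 165, 165, 165, 165, 164, 165, 164, 164, 166, 171, 158, 38, 86, 143, 170]
265 gray 190-212 [142, 143, 143, 146, 146, 146, 148, 149, 168, 165, 164, 165, 165, 164, 165, 165, 167, 166, 131, 58, 130, 175, 167]
270 gray 190-212 [164, 163, 163, 163, 164, 165, 164, 165, 165, 165, 164, 165, 165, 165, 165, 166, 170, 157, 35, 86, 137, 154, 151]
275 gray 190-212 [163, 163, 163, 163, 165, 158, 144, 167, 165, 165, 165, 165, 165, 165, 165, 168, 166, 132, 50, 118, 169, 161, 159]
flare edge [582.9 -67.1 110. ] [143.7  17.9]
flare edge [549.9 -67.5 110. ] [146.9 -14.9]
tube [580.8 -42.4 106. ] [168.5  18.5]
tube [551.2 -42.8 106. ] [171.3 -11. ]
bar [ 579.8 -121.8  100. ] [89.7  8.9]
bar [ 560.5 -121.9  100. ] [ 91.7 -10.3]
bar [ 576.7 -109.4  100. ] [102.3   7.1]
bar [ 559.9 -109.5  100. ] [104.1  -9.6]
nose [569.3 -97.1  98. ] [115.4   1.1]
flare end [566.4 -70.5 108. ] [142.1   1.1]
mouth from base fit [146.9   1.6] flare end [138.9   1.6]
[ 0.58072865 -0.21187195  0.08359223]
```

```bash
python3 -m inch '[0,0,0,0.8,0.2,-0.2,255,0,0,0,1.6,0.2,-0.2,255,0,0,0,2.4,0.2,-0.2,255,0,0,0,2.9,0.2,-0.2,255,0,0,0,3.3,0.2,-0.2,255]' | grep force
python3 -m inch '[0,0,0,0.4,0,0,255,0,0,0,0.8,0,0,255,0,0,0,1.2,0,0,255,0,0,0,1.6,0,0,255,0,0,0,1.6,0,0,255]' | grep force
python3 st.py
```

```text
contact_force: [0.6, -0.2, -1.7]
finger_force: 50.0
contact_force: [0.5, 0.4, -0.5]
finger_force: 50.0
t 8.9333 pos [ 578.7 -162.4   86.1] xang 96.3 tilt z [ 0.  0. -1.] F [ 0.5  0.4 -0.5] open 17.2 ff 50.00015437602997 q [-0.29  0.57  1.76  0.    0.81 -0.4 ]
```

```bash
python3 -m inch '[0,0,0,0.4,0,0,255,0,0,0,0.8,0,0,255,0,0,0,1.2,0,0,255,0,0,0,1.5,0,0,255,0,0,0,1.5,0,0,255]' | grep force
python3 st.py
```

```text
contact_force: [0.1, 0.2, -0.3]
finger_force: 50.0
t 9.35 pos [ 576.8 -147.2   86. ] xang 96.33 tilt z [-0.  0. -1.] F [ 0.1  0.2 -0.3] open 17.3 ff 49.998469948768616 q [-0.27  0.56  1.78  0.    0.8  -0.38]
```

```bash
python3 -m inch '[0,0,0,0.4,0,-0.1,255,0,0,0,0.8,0,-0.1,255,0,0,0,1.2,0,-0.1,255,0,0,0,1.4,0,-0.1,255,0,0,0,1.4,0,-0.1,255]' | grep force
python3 -m inch '[0,0,0,0.2,0,0,255,0,0,0,0.4,0,0,255,0,0,0,0.6,0,0,255,0,0,0,0.8,0,0,255,0,0,0,0.8,0,0,255]' | grep force
python3 st.py
```

```text
contact_force: [-0.2, -0.2, -2.2]
finger_force: 50.0
contact_force: [0.2, -0.4, -0.6]
finger_force: 50.0
t 10.1833 pos [ 574.5 -125.9   87. ] xang 96.31 tilt z [-0.  0. -1.] F [ 0.2 -0.4 -0.6] open 17.3 ff 49.998502135276794 q [-0.24  0.55  1.79  0.    0.8  -0.35]
```

```bash
for i in 1 2; do python3 -m inch '[0,0,0,0.1,0,0,255,0,0,0,0.2,0,0,255,0,0,0,0.3,0,0,255,0,0,0,0.4,0,0,255,0,0,0,0.4,0,0,255]' | grep -E "eef|contact"; done
```

```text
eef_pos: [0.5741, -0.1221, 0.087]
contact_force: [-0.4, 0.2, -2.0]
eef_pos: [0.5737, -0.118, 0.087]
contact_force: [-0.1, 0.4, -1.1]
```

```bash
for i in 1 2; do python3 -m inch '[0,0,0,0.1,0,0,255,0,0,0,0.2,0,0,255,0,0,0,0.3,0,0,255,0,0,0,0.4,0,0,255,0,0,0,0.4,0,0,255]' | grep -E "eef|contact"; done
```

```text
eef_pos: [0.574, -0.1156, 0.0874]
contact_force: [-0.0, -7.4, -1.4]
eef_pos: [0.575, -0.1152, 0.0882]
contact_force: [0.7, -25.6, -1.6]
```

```bash
python3 -m inch '[0,0,0,-0.2,0,0,255,0,0,0,-0.4,0,0,255,0,0,0,-0.4,0,0,255,0,0,0,-0.4,0,0,255]' | grep -E "eef|contact"
python3 -m inch '[0,0,0,0,0,0,200,0,0,0,0,0,0,150,0,0,0,0,0,0,110,0,0,0,0,0,0,110,0,0,0,0,0,0,110]' | grep -E "eef|force|open"
```

```text
eef_pos: [0.574, -0.1156, 0.0874]
contact_force: [0.7, -9.1, -0.3]
eef_pos: [0.5733, -0.1139, 0.087]
contact_force: [-0.0, 0.2, -0.6]
opening: 0.0419
finger_force: 0.0
```

```bash
python3 -m inch '[0,0,0,0,0,0,110,0,0,0,-1,0,0,110,0,0,0,-3,0,0.1,110,0,0,0,-5,0,0.3,200,0,0,0,-5,0,0.3,255]' 20 | grep -E "eef|contact"
python3 -m inch '[0,0,0,0,0,0,255,0,0,0,0,0,0,255,0,0,0,0,0,0,255,0,0,0,0,0,0,255,0,0,0,0,0,0,255]' | grep -E "eef|force|open"
python3 -m inch '[0,0,0,0.6,0,0,255,0,0,0,1.2,0,0,255,0,0,0,1.8,0,0,255,0,0,0,2.4,0,0,255,0,0,0,3,0,0,255]' | grep -E "eef|contact"
python3 -m inch '[0,0,0,0.1,0,0,255,0,0,0,0.2,0,0,255,0,0,0,0.3,0,0,255,0,0,0,0.4,0,0,255,0,0,0,0.4,0,0,255]' | grep -E "eef|contact"
```

```text
eef_pos: [0.5795, -0.1671, 0.084]
contact_force: [-0.8, -0.8, -0.5]
eef_pos: [0.5788, -0.1633, 0.0841]
contact_force: [-0.9, -0.4, 0.6]
opening: 0.0067
finger_force: 0.0
eef_pos: [0.5754, -0.1332, 0.084]
contact_force: [0.2, -0.7, 0.4]
eef_pos: [0.5754, -0.1308, 0.0842]
contact_force: [0.4, -4.1, -0.2]
```

```bash
python3 -m inch '[0,0,0,0.1,0,0,255,0,0,0,0.2,0,0,255,0,0,0,0.3,0,0,255,0,0,0,0.3,0,0,255]' | grep -E "eef|contact"
python3 -m inch '[0,0,0,-1,0,0,255,0,0,0,-4,0,-1,255,0,0,0,-6,0,-4,255,0,0,0,-6,0,-7,255]' | grep -E "eef|contact"
python3 st.py 460 -35 250 96.3
```

```text
eef_pos: [0.5764, -0.1304, 0.0849]
contact_force: [1.2, -16.8, 0.1]
eef_pos: [0.5807, -0.1896, 0.1536]
contact_force: [1.2, -0.2, 0.8]
t 14.9333 pos [ 580.7 -189.6  153.6] xang 96.15 tilt z [-0.002  0.001 -1.   ] F [ 1.2 -0.2  0.8] open 0.2 ff 0.0 q [-0.34  0.49  1.71 -0.    0.95 -0.44]
shift cm [ 16.67 -10.37  -9.6 ]
turn z -0.0026
```

```bash
python3 -m inch '[0,0,0,0,-3,-2,255,0,0,0,3.5,-5.5,-4,255,0,0,0,7,-8,-5,255,0,0,0,10.5,-10,-5,255,0,0,0,13,-10.4,-5,255]' | grep -E "eef|contact"
python3 -m inch '[0,0,0,0,0,0,255,0,0,0,0,0,0,255]' | grep -E "eef|contact"
python3 st.py 474.8 -40 90 96.3
```

```text
eef_pos: [0.4605, -0.0679, 0.2045]
contact_force: [0.2, 0.1, -1.0]
eef_pos: [0.4632, -0.068, 0.2044]
contact_force: [0.6, -0.2, -0.5]
t 15.5167 pos [463.2 -68.  204.4] xang 96.42 tilt z [ 0.  0. -1.] F [ 0.6 -0.2 -0.5] open 0.5 ff 0.0 q [-0.17  0.22  1.98  0.    0.94 -0.28]
shift cm [ 2.65  1.46 11.44]
turn z 0.0021
```

```bash
python3 -m inch '[0,0,0,0.8,0.5,3.5,255,0,0,0,1.6,1,7,255,0,0,0,2.4,1.4,10,255,0,0,0,2.6,1.4,11.4,255,0,0,0,2.6,1.4,11.4,255]' | grep -E "eef|contact"
python3 -m inch '[0,0,0,0.8,0,0,255,0,0,0,1.6,0,0,255,0,0,0,2.4,0,0,255,0,0,0,3.1,0,0,255,0,0,0,3.1,0,0,255]' | grep -E "eef|contact"
python3 -m inch '[0,0,0,0.4,0,0,255,0,0,0,0.8,0,0,255,0,0,0,1.2,0,0,255,0,0,0,1.6,0,0,255,0,0,0,2,0,0,255]' | grep -E "eef|contact"
```

```text
eef_pos: [0.4733, -0.0418, 0.0868]
contact_force: [-0.6, -0.6, 0.1]
eef_pos: [0.4717, -0.0097, 0.091]
contact_force: [0.2, 0.3, 0.6]
eef_pos: [0.4698, 0.0089, 0.0905]
contact_force: [0.9, -4.8, 2.6]
```

```bash
for i in 1 2; do python3 -m inch '[0,0,0,0.5,0,0,255,0,0,0,1,0,0,255,0,0,0,1.5,0,0,255,0,0,0,2,0,0,255,0,0,0,2.5,0,0,255]' | grep -E "eef|contact"; done
python3 -m inch '[0,0,0,0.3,0,0,255,0,0,0,0.6,0,0,255,0,0,0,0.9,0,0,255,0,0,0,0.9,0,0,255]' | grep -E "eef|contact"
```

```text
eef_pos: [0.4661, 0.0345, 0.0899]
contact_force: [1.1, -2.1, 1.5]
eef_pos: [0.4632, 0.0592, 0.0897]
contact_force: [-0.2, -3.2, -1.5]
eef_pos: [0.4625, 0.0682, 0.09]
contact_force: [-0.5, -0.5, 0.9]
```

```bash
for i in 1 2; do python3 -m inch '[0,0,0,0.2,0,0,255,0,0,0,0.4,0,0,255,0,0,0,0.6,0,0,255,0,0,0,0.6,0,0,255]' | grep -E "eef|contact"; done
```

```text
eef_pos: [0.462, 0.0739, 0.0901]
contact_force: [-0.6, -0.9, 0.3]
eef_pos: [0.4615, 0.0795, 0.0901]
contact_force: [0.8, -5.5, 0.8]
```

```bash
python3 -m inch '[0,0,0,0.2,0,0,255,0,0,0,0.4,0,0,255,0,0,0,0.4,0,0,255]' | grep -E "eef|contact"
```

```text
eef_pos: [0.4614, 0.0801, 0.0901]
contact_force: [3.1, -32.4, 1.4]
```

```bash
python3 -m inch '[0,0,0,-0.5,0,0,255,0,0,0,-1.5,0,0,255,0,0,0,-3,0,-1,255,0,0,0,-3,0,-4,255,0,0,0,-3,0,-8,255]' | grep -E "time|eef|contact"
python3 -m inch '[0,0,0.12,0,0,-2,255,0,0,0.24,0,0,-3,255,0,0,0.36,0,0,-3,255,0,0,0.48,0,0,-3,255,0,0,0.6,0,0,-3,255]' >/dev/null
python3 -m inch '[0,0,0.12,0,0,0,255,0,0,0.24,0,0,0,255,0,0,0.36,0,0,0,255,0,0,0.48,0,0,0,255,0,0,0.6,0,0,0,255]' >/dev/null
python3 -m inch '[0,0,0.12,0,0,0,255,0,0,0.24,0,0,0,255,0,0,0.36,0,0,0,255,0,0,0.37,0,0,0,255,0,0,0.37,0,0,0,255]' >/dev/null
python3 st.py 456.5 128 200 6.3
python3 - <<'E'
from h import *
t=cap("top");s=cap("side")
f=lambda q:np.array(q)
xd=np.array([.994,.1094,0]);yd=np.array([-.1094,.994,0]);o=np.array([.552,.0636,0])
for n,c in(("top",t),("side",s)):
  hsv=cv2.cvtColor(c["pixels"],cv2.COLOR_RGB2HSV)
  for a in(0,1.2):
    k=o-.088*xd+.075*np.sin(a-.6)*yd; k[2]=.036+.075*np.cos(a-.6); u,v=proj(c,k)[0]
    x,y=int(round(u)),int(round(v)); print(n,a,np.round([u,v],1),"V",hsv[y-1:y+2,x-1:x+2,2].mean())
# side: tube mouth edges
G=cv2.cvtColor(s["pixels"],cv2.COLOR_RGB2GRAY)
m=o-.138*yd; m[2]=.09; print("flare end px",proj(s,m))
old=cv2.cvtColor(cv2.imread("pics/side0.png"),cv2.COLOR_BGR2GRAY)
d=cv2.absdiff(G,old)
A=old[184:214,268:296].astype(np.float32);B=G[184:214,268:296].astype(np.float32)
print("tube end shift",cv2.phaseCorrelate(A,B,cv2.createHanningWindow(A.shape[::-1],cv2.CV_32F)))
E
```

```text
time: 19.27
eef_pos: [0.4622, 0.0531, 0.1687]
contact_force: [0.7, 0.3, 0.3]
t 20.5167 pos [464.3  53.9 200.1] xang 6.51 tilt z [ 0.  0. -1.] F [-0.9  0.1 -0.3] open 0.5 ff 0.0 q [0.09 0.22 1.99 0.   0.93 1.55]
shift cm [ 0.07 -7.45  0.01]
turn z 0.0036
top 0 [247.4 240.8] V 86.0
top 1.2 [213.2 244.2] V 162.55555555555554
side 0 [232.4 191.7] V 208.11111111111111
side 1.2 [220.  176.8] V 61.333333333333336
flare end px [[284.60585792 205.06000113]]
tube end shift ((-0.09954743491020501, -0.844454332536154), 0.5235796422428555)
```

```bash
python3 -m inch '[0,0,0,0,0,0,255,0,0,0,0,0,0,255,0,0,0,0,0,0,255,0,0,0,0,0,0,255,0,0,0,0,0,0,255]' | grep -E "time"
python3 -m inch '[0,0,0,0,0,0,255,0,0,0,0,0,0,255,0,0,0,0,0,0,255,0,0,0,0,0,0,255,0,0,0,0,0,0,255]' | grep -E "time"
python3 - <<'E'
from h import *
s=cap("side");cv2.imwrite("pics/rel.png",cv2.cvtColor(s["pixels"],cv2.COLOR_RGB2BGR))
G=cv2.cvtColor(s["pixels"],cv2.COLOR_RGB2GRAY)
old=cv2.cvtColor(cv2.imread("pics/side0.png"),cv2.COLOR_BGR2GRAY)
for n,(x0,x1,y0,y1) in dict(tube=(256,284,174,200),jar=(228,258,115,165),base=(290,310,205,225),carton=(305,350,185,235)).items():
    T=old[y0:y1,x0:x1]; best=cv2.matchTemplate(cv2.resize(G[y0-5:y1+5,x0-5:x1+5],None,fx=8,fy=8,interpolation=cv2.INTER_CUBIC),cv2.resize(T,None,fx=8,fy=8,interpolation=cv2.INTER_CUBIC),cv2.TM_CCOEFF_NORMED)
    _,v,_,l=cv2.minMaxLoc(best); print(n,round(v,3),(l[0]/8-5,l[1]/8-5))
E
```

```text
time: 21.03
time: 21.45
tube 0.97 (0.25, -0.25)
jar 0.646 (0.5, 0.75)
base 0.549 (1.0, -5.0)
carton 0.999 (0.0, 0.0)
```

```bash
python3 -m inch '[0,0,0,0,-2.5,0,255,0,0,0,0,-5,0,255,0,0,0,0.1,-7.8,0,255,0,0,0,0.1,-7.8,2,255,0,0,0,0.1,-7.8,5,255]' | grep -E "eef|contact"
python3 -m inch '[0,0,0,0,0,2,255,0,0,0,0,0,4,255,0,0,0,0,0,6,255,0,0,0,0,0,6,255]' | grep -E "eef|contact"
python3 -m inch '[0,0,0,0,0.4,0,255,0,0,0,0,0.8,0,255,0,0,0,0,1.2,0,255,0,0,0,0,1.6,0,255,0,0,0,0,2,0,255]' | grep -E "eef|contact"
```

```text
eef_pos: [0.4589, 0.1334, 0.1518]
contact_force: [0.9, 0.4, -0.7]
eef_pos: [0.4543, 0.1309, 0.0871]
contact_force: [-0.3, -0.9, 0.4]
eef_pos: [0.4601, 0.1119, 0.0914]
contact_force: [-1.4, 6.8, 6.1]
```

```bash
for i in 1 2 3; do python3 -m inch '[0,0,0,0,0.45,0,255,0,0,0,0,0.9,0,255,0,0,0,0,1.35,0,255,0,0,0,0,1.8,0,255,0,0,0,0,2.2,0,255]' | grep -E "eef|contact"; done
```

```text
eef_pos: [0.4618, 0.0893, 0.0906]
contact_force: [0.3, 3.2, 2.7]
eef_pos: [0.4635, 0.0672, 0.0899]
contact_force: [-0.7, 3.2, 2.2]
eef_pos: [0.4658, 0.0455, 0.0898]
contact_force: [-1.0, 3.7, -1.1]
```

```bash
for i in 1 2; do python3 -m inch '[0,0,0,0,0.2,0,255,0,0,0,0,0.4,0,255,0,0,0,0,0.6,0,255,0,0,0,0,0.6,0,255]' | grep -E "eef|contact"; done
```

```text
eef_pos: [0.4668, 0.0396, 0.09]
contact_force: [-0.1, 0.6, 0.3]
eef_pos: [0.4675, 0.0337, 0.0901]
contact_force: [-0.3, 1.5, 0.5]
```

```bash
for i in 1 2; do python3 -m inch '[0,0,0,0,0.15,0,255,0,0,0,0,0.3,0,255,0,0,0,0,0.3,0,255]' | grep -E "eef|contact"; done
```

```text
eef_pos: [0.4677, 0.0314, 0.0901]
contact_force: [-1.1, 6.1, 0.6]
eef_pos: [0.4678, 0.031, 0.0901]
contact_force: [-1.5, 28.3, 1.3]
```

```bash
python3 -m inch '[0,0,0,0,-0.5,0,255,0,0,0,0,-1.5,0,255,0,0,0,0,-3,-1,255,0,0,0,0,-3,-4,255,0,0,0,0,-3,-8,255]' | grep -E "time|eef|contact"
python3 -m inch '[0,0,0,-1,-2,-4,255,0,0,0,-2,-5,-6,255,0,0,0,-3,-9,-6,255,0,0,0,-4,-13,-6,255,0,0,0,-5,-17,-6,255]' | grep -E "time|eef|contact"
python3 -m inch '[0,0,0,0,0,0,255,0,0,0,0,0,0,255,0,0,0,0,0,0,255]' | grep -E "eef|contact"
python3 - <<'E'
from h import *
s=cap("side")
xd=np.array([.994,.1094,0]);yd=np.array([-.1094,.994,0]);o=np.array([.552,.0636,0])
c=s
for a in(0,1.2):
    k=o-.088*xd+.075*np.sin(a-.6)*yd; k[2]=.036+.075*np.cos(a-.6); u,v=proj(c,k)[0]
    x,y=int(round(u)),int(round(v)); print(a,"V",c["pixels"][y-1:y+2,x-1:x+2].mean())
G=cv2.cvtColor(s["pixels"],cv2.COLOR_RGB2GRAY)
for nm in("side0","rel"):
  old=cv2.cvtColor(cv2.imread(f"pics/{nm}.png"),cv2.COLOR_BGR2GRAY)
  for n,(x0,x1,y0,y1) in dict(tube=(256,284,174,200),jar=(228,258,115,160),knob=(222,245,182,215),carton=(305,350,185,235),mouth=(275,296,185,212),orange=(275,322,248,268),flat=(345,400,258,295),biscuit=(168,190,158,205)).items():
    T=old[y0:y1,x0:x1]; b=cv2.matchTemplate(cv2.resize(G[y0-5:y1+5,x0-5:x1+5],None,fx=8,fy=8,interpolation=cv2.INTER_CUBIC),cv2.resize(T,None,fx=8,fy=8,interpolation=cv2.INTER_CUBIC),cv2.TM_CCOEFF_NORMED)
    _,v,_,l=cv2.minMaxLoc(b); print(nm,n,round(v,3),(l[0]/8-5,l[1]/8-5))
E
```

```text
time: 25.5
eef_pos: [0.4625, 0.0582, 0.1687]
contact_force: [1.1, 0.1, -0.8]
time: 25.92
eef_pos: [0.3958, 0.2226, 0.231]
contact_force: [0.8, -0.3, 0.1]
eef_pos: [0.3962, 0.2211, 0.2299]
contact_force: [-0.6, 0.1, 0.3]
0 V 52.148148148148145
1.2 V 161.77777777777777
side0 tube 0.996 (0.0, 0.125)
side0 jar 0.993 (0.125, -0.25)
side0 knob 0.842 (0.0, 0.75)
side0 carton 0.999 (0.0, 0.0)
side0 mouth 0.768 (-0.5, -0.375)
side0 orange 0.944 (0.125, 0.125)
side0 flat 0.999 (0.0, 0.0)
side0 biscuit 0.981 (0.0, 0.0)
rel tube 0.963 (-0.25, 0.375)
rel jar 0.621 (-0.125, -0.875)
rel knob 0.348 (-1.0, 0.75)
rel carton 0.999 (0.0, 0.0)
rel mouth 0.976 (0.0, 0.375)
rel orange 0.997 (0.0, 0.0)
rel flat 0.999 (0.0, 0.0)
rel biscuit 0.98 (0.0, 0.0)
```

Run:
```python
from h import *
n=cap("side")["pixels"]; o=cv2.cvtColor(cv2.imread("pics/side0.png"),cv2.COLOR_BGR2RGB)
t=cap("top")["pixels"]; to=cv2.cvtColor(cv2.imread("pics/top0.png"),cv2.COLOR_BGR2RGB)
for nm,i,(x0,x1,y0,y1) in(("side new",n,(222,245,182,205)),("side old",o,(222,245,182,205)),("top new",t,(238,256,232,250)),("top old",to,(238,256,232,250))):
    g=i[y0:y1,x0:x1].max(2).astype(float); w=np.clip(90-g,0,None); yy,xx=np.mgrid[y0:y1,x0:x1]; print(nm,round((w*xx).sum()/w.sum(),2),round((w*yy).sum()/w.sum(),2),(g<70).sum())
print(r.observe()["time"])
```

```text
side new 232.24 192.26 38
side old 231.81 190.86 37
top new 246.03 240.56 60
top old 244.83 240.58 61
26.3167
```

```bash
python3 -c "
from bench import r
print(r.close_job())"
```

```text
the job is handed in; nothing more can be done
None
```

The job is handed in at about 26 s: the bar is home against the stop (felt twice) and released. The lever went to both end stops, with the beam hands-off and about level to within camera accuracy for over 2 s in between. The beam is arrested again, and the jar, cartons, biscuits and orange bar look unmoved.

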